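Clip the packed lunch box shut and set it on the glass shelf

TASK

Close the packed purple lunch box: put its lid on and fold both white end clips up and fully over the lid, then carry the box by its lid handle, kept level, to the glass shelf. Set it down gently (do not drop it), lengthwise along the shelf and wholly on the glass, in the gap between the key tray and the incense cat, and leave all the other things where they are.

Things in the scene. Friction and masses are not known exactly. Their poses are not given: they have to be found in the camera images.
- lunch_box: Open purple plastic lunch box packed with food (all below the rim), about 0.6 kg, loose on the table: 100 mm (its x) by 170 mm (its y, the long way), 54 mm high, walls 4 mm, so the mouth is 92 by 162 mm. Origin: centre of its underside; z up. A white clip is hinged on each short end wall. A sideways push of about 3 N makes the box slide.
- clip_l (a joint): Angle, rad, of the white clip on the box's +y end: 0 = closed, upright, its hook over the lid's edge; positive = leaning outward (starts at 0.5 to 0.9, stop 1.3). Hinge along the box's x, at box y = +89 mm, z = 34 mm. Stiff (0.015 N m), stays where left. Shut it by following its edge up and in round the hinge: a level push rubs on the rising edge and slides the box.
- clip_r (a joint): Angle of the same kind of clip on the box's -y end (hinge at box y = -89 mm, z = 34 mm), rad: 0 = closed over the lid, positive = leaning outward, away from the box.
- clip_l_edge (a point): Middle of the upper outer edge of clip_l's plate (50 mm wide along the hinge, 4 mm thick), 31 mm above the hinge and 6 mm farther out when closed. Closed, the plate's outer face is 95 mm (a small rib near the top 97 mm) from the box's centre; the hook reaches 15 mm inward from that face, 1.5 mm above the lid.
- clip_r_edge (a point): Middle of the upper outer edge of clip_r's plate, mirrored: towards the box's -y end.
- lid: Pale lilac plastic lid, 0.10 kg, right way up on the table: plate 104 mm (its x) by 176 mm (its y), 5.5 mm thick, over a stepped plug 6 mm deep (88 by 158 mm, lowest 3 mm 84 by 154 mm) that drops into the box's mouth with 2 mm play each way. Origin: centre of the plug's underside, z up; seated, it is 48 mm above the box's origin. Fits either way round.
- handle (a point): Centre of the lid's handle: a dark purple bar 14 mm wide (lid x), 98 mm long (lid y), 10 mm high, centred 36.5 mm above the lid's origin on two end posts, 20 mm free under it; pinch it across its width from above. With both clips closed the whole box lifts by it, hanging 1.5 mm lower on the lid.
- shelf_top (a point): Centre of the upper face of the fixed glass shelf, 110 mm above the table: clear greenish glass 160 mm deep (its x), 620 mm long (its y), z up, on steel brackets. A wooden back board behind it (x 83 to 101 mm) rises 15 mm above the glass. Key tray and cat stand on its two ends, about 230 mm from the centre, either way round; the middle 300 mm are free.
- key_tray: Teal silicone key tray with keys in it, 85 (x) by 110 (y) mm, 18 mm high, on one end of the glass shelf. Origin: centre of its underside. Not to be moved.
- cat: White sitting ceramic cat (incense holder) on a blue 70 (x) by 85 (y) mm plate, about 98 mm high, on the other end of the glass shelf. Origin: centre of its underside. Not to be moved.
- tyre_gauge: Black aluminium tyre pressure gauge, about 160 mm long (its x), 16 mm thick, lying on the table to the left. Origin: underside, near its middle. Not to be moved.
- flask: Green vacuum flask, 72 mm across, 230 mm high, standing on the table at the right. Origin: centre of its underside. Not to be moved.
- mug: White mug, 80 mm across, 90 mm high, at the right end of the table. Origin: centre of its underside. Not to be moved.
- shoe_brush: Wooden shoe brush, 150 mm long (its x), 45 mm wide, 38 mm high, lying on the table at the left. Origin: centre of its underside. Not to be moved.
There are look-alikes about, which are no part of the job. Of the things that look like the lunch_box, the middle-sized one is meant.

How it is judged:
By the outcome, as a careful person would: the job done as asked, in the order asked, and still so for the second after the job is handed in, with the robot touching nothing.
It also fails if it takes over 69 s, if anything falls off the work surface, if the arm or the gripper's body presses on something with over 40 N, if the wrist force passes 120 N, or if a joint passes its speed limit or range.

ROBOT

A 6-joint arm with a two-finger parallel gripper is mounted at the origin on the work surface. World frame = base frame: x ahead of the robot, y to its left, z up, the work surface at z = 0. Lengths are in mm, angles in rad, forces in N, time in s.
With the tool pointing down it reaches from about 350 to 725 mm from the base axis. Payload 4.3 kg.
Tool frame: the origin (TCP) lies midway between the tips of the shut fingers; the grasp point (between the pads) lies 19 mm behind it (bot.pinch_z is the distance from the TCP to the grasp point, in mm); z points along the fingers, y is the line along which they close (so a half turn about z gives the same grasp; the last joint's range is limited). The gripper opens to 85 mm and grips with 20 to 120 N. Pads are 22 mm wide; open, the fingers measure 114 mm over their backs; the gripper's body (76 mm by 85 mm) begins 54 mm behind the grasp point. The pads swing forward as they close: fully open they stand 13 mm farther back than shut.
Start: joints at [1.011, 0.377, 0.081, 1.274, 0, 1.46], TCP at [250.014, 517.842, 231.329] pointing down, gripper open.
Joint ranges: [-2.72, 2.72], [-0.84, 1.66], [-1.02, 1.22], [-1.77, 2.12], [-1.37, 1.28], [-3.14, 3.14]. Speed limits (rad/s): [2.57, 2.57, 3.14, 3.14, 3.14, 3.14].

INTERFACE

Orientations are given as a rotation vector (axis times angle).
In Python, from workcell import bot, let_go, gripper_close, kinematics, get_image, camera_info, ticket, models, get_time, get_joint_pos, get_qd, get_joint_torque, get_tool_pos, get_ee_rot, get_ft_force, get_moment, get_finger_gap, get_finger_force gives the robot as it stands. Calls block until the motion is done:
- bot.move_to(position, orientation): joint-space move of the TCP to a pose.
- bot.movel(position, orientation=None, rate=150, threshold=None): straight line of the TCP; orientation=None keeps the orientation; rate is the mean speed in mm/s. With threshold (N) it stops when the force on the tool has changed by that much, and returns True; else False.
- bot.move_joints(angles): joint-space move.
- let_go() and gripper_close(): open the fingers fully, or close them until they stop; the grip force is fixed at half the most.
- bot.dwell(seconds).
- kinematics.solve_ik(position, orientation): joint angles nearest the present ones, or None.
- get_image(name): name is "side" or "top" or "wrist"; returns (picture, depth): 400x640x3 uint8, red, green, blue; 400x640 float32, mm along the optical axis (not along the pixel's ray), 0 where there is no reading.
- camera_info(name): a dict with "fx", "fy", "cx", "cy" (pixels), "dist_coeffs" ([k1, k2, p1, p2, k3] as OpenCV has them; the pictures are not rectified), "pose" (4x4, takes a point from camera to world coordinates). Camera axes: x right, y down, z forward; pixel columns grow to the right and rows downward; lengths in mm; the calibration is good to about 2 mm. A picture is of the moment at which its call begins: read the wrist's pose just before it. camera_info takes no time and is no camera call; for the wrist camera it gives the pose at the moment of the call.
A pose or a line that the arm cannot do raises bot.PlanningError and nothing moves.
- ticket.hand_in(): hands the job in; it is judged then, once.
Trained networks look in the newest picture that a camera, given by its name, has taken for a name from the list of things; names that differ only in an ending like _2 or _b are one class to them, and where a whole thing is asked for, a point or a joint stands for the part that bears it (a point fixed in the world has none). Each returns a list of dicts, best first, with "p" (0 to 1); they miss things now and then, are a little off and sometimes report something else, mostly with a low value. They report only what shows in the picture. A call takes as long as a camera call. They do not tell look-alikes from the thing itself.
- models.find_in(camera, target): "location" ([x, y, z] in mm, in the coordinates of the camera as it stood for that picture, good to about 4 mm: the middle of the surface that is visible of it).
Readings, each from a call of its own:
- get_time(): time.
- get_joint_pos(): joint angles.
- get_qd(): joint speeds.
- get_joint_torque(): joint torques, N m.
- get_tool_pos(): TCP position.
- get_ee_rot(): TCP orientation.
- get_ft_force(): force on the tool from outside, world axes, zero at the start.
- get_moment(): the same for the moment, N m.
- get_finger_gap(): finger opening in mm.
- get_finger_force(): force on a finger pad.
Only numpy, scipy, OpenCV 4.12 (cv2) and the standard library are available. Lean on these libraries where they do the work, as an engineer would, in place of code of your own. Each camera call takes 0.05 s, during which the arm holds its last target. There are 200 camera calls.

## Working session

There is one attempt and no reset: what is moved stays moved. The work goes in short steps, each a Python script; the robot and the scene stay as the last script left them, time stands still between calls to the robot, and variables do not carry over. Pictures are saved under pics/ and viewed, at most 10 in all, crops included, and the job is handed in when it is done.

```bash
mkdir -p pics; ls
cat > h.py <<'E'
import numpy as np, cv2
from scipy.spatial.transform import Rotation as R
from workcell import *
def cloud(cam):
    T=np.array(camera_info(cam)["pose"]); im,d=get_image(cam); return im,d,unproj(cam,d,T)
def unproj(cam,d,T):
    c=camera_info(cam); K=np.array([[c["fx"],0,c["cx"]],[0,c["fy"],c["cy"]],[0,0,1]])
    v,u=np.mgrid[:400,:640]; p=cv2.undistortPoints(np.stack([u,v],-1).reshape(-1,1,2).astype(np.float32),K,np.array(c["dist_coeffs"],float)).reshape(400,640,2)
    P=np.dstack([p*d[...,None],d]); W=P@T[:3,:3].T+T[:3,3]; W[d<=0]=np.nan; return W
def find(cam,t,T=None):
    T=np.array(camera_info(cam)["pose"]) if T is None else T
    return [(round(f["p"],2),(T[:3,:3]@np.array(f["location"])+T[:3,3]).round(0)) for f in models.find_in(cam,t)]
def save(n,im): cv2.imwrite(f"pics/{n}.png",im[...,::-1])
E
python3 - <<'E'
from h import *
for c in ("top","side"):
    im,d,W=cloud(c); save(c,im); np.save(c+"_W",W); np.save(c+"_im",im)
    print(c,np.array(camera_info(c)["pose"]).round(2).tolist())
    for t in ["lunch_box","lid","handle","clip_l_edge","clip_r_edge","key_tray","cat","flask","mug","shoe_brush","tyre_gauge","shelf_top"]:
        try: print(t,find(c,t))
        except Exception as e: print(t,repr(e))
print(get_time(),get_ee_rot())
E
```

```text
pics
top [[0.08, -0.98, 0.2, 160.49], [-1.0, -0.08, 0.01, -28.37], [0.01, -0.2, -0.98, 1533.27], [0.0, 0.0, 0.0, 1.0]]
lunch_box [(0.88, array([186., 365.,  47.])), (0.71, array([470., 169.,  37.])), (0.56, array([ 253., -254.,   22.]))]
lid [(0.6, array([ 437., -138.,   11.]))]
handle [(0.57, array([ 437., -144.,   14.]))]
clip_l_edge [(0.65, array([174., 469.,  80.]))]
clip_r_edge [(0.76, array([206., 240.,  84.])), (0.23, array([672., 179., 117.]))]
key_tray [(0.55, array([671., 180., 113.]))]
cat [(0.8, array([ 652., -280.,  128.]))]
flask [(0.78, array([ 431., -469.,  184.])), (0.15, array([672., 178., 117.]))]
mug [(0.58, array([ 574., -520.,   46.]))]
shoe_brush [(0.63, array([474., 416.,  39.]))]
tyre_gauge [(0.8, array([612., 519.,  13.]))]
shelf_top [(0.87, array([688., -64., 107.])), (0.68, array([470., 167.,  35.]))]
side [[-0.94, -0.25, 0.24, 48.36], [-0.35, 0.66, -0.67, 1083.42], [0.01, -0.71, -0.71, 1244.41], [0.0, 0.0, 0.0, 1.0]]
lunch_box [(0.93, array([189., 364.,  49.])), (0.63, array([494., 213.,  41.])), (0.59, array([ 251., -249.,   25.]))]
lid []
handle [(0.33, array([ 577., -486.,   59.]))]
clip_l_edge [(0.74, array([173., 483.,  82.])), (0.42, array([480., 275.,  55.]))]
clip_r_edge [(0.63, array([213., 243.,  91.])), (0.31, array([670., 187., 119.]))]
key_tray [(0.83, array([670., 185., 121.]))]
cat [(0.74, array([ 578., -485.,   59.])), (0.7, array([ 657., -269.,  134.]))]
flask [(0.61, array([ 437., -462.,  161.]))]
mug [(0.62, array([ 579., -485.,   59.])), (0.4, array([670., 186., 119.]))]
shoe_brush [(0.86, array([475., 428.,  41.]))]
tyre_gauge [(0.56, array([618., 527.,  16.]))]
shelf_top [(0.86, array([703.,   5., 110.]))]
1.3 [7.00533110e-01 3.06247280e+00 1.37461204e-04]
```

View pics/top.png

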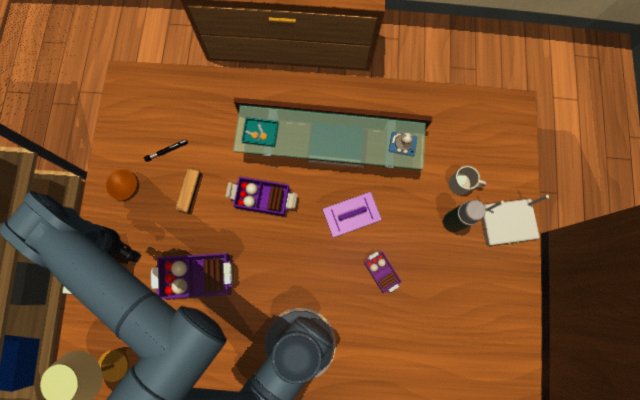

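View pics/side.png

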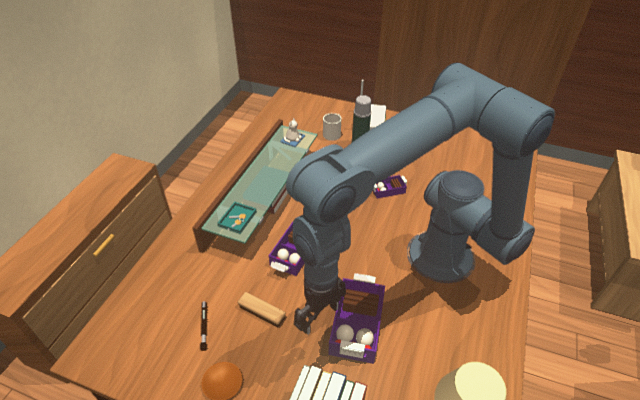

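The top view holds three purple boxes: large at (193,276), middle at (262,196) and small at (382,272). I choose the middle one at (262,196). The lid is at (352,214), the tray at (261,132) and the cat at (403,143). Next is a wrist close-up of the box and the lid.

```bash
cat >> h.py <<'E'
def down(a): return (R.from_euler('z',a)*R.from_euler('x',np.pi)).as_rotvec()
E
python3 - <<'E'
from h import *
for n,p,yaw in (("box",[440,175,380],-0.17),("lid",[405,-138,330],0.3)):
    done=False
    for a in (yaw+np.pi/2,yaw-np.pi/2):
        for dz in (0,-50,-100):
            q=kinematics.solve_ik([p[0],p[1],p[2]+dz],down(a))
            print(n,round(a,2),dz,None if q is None else np.round(q,2))
            if q is not None and not done and abs(q[5])<3:
                try: bot.move_to([p[0],p[1],p[2]+dz],down(a)); done=True
                except bot.PlanningError as e: print(e)
    print(get_time()); im,d,W=cloud("wrist"); save("w_"+n,im); np.save("w_"+n,W); np.save("w_im_"+n,im)
    print(np.array(camera_info("wrist")["pose"]).round(2).tolist(), get_tool_pos())
    for t in ["lunch_box","clip_l_edge","clip_r_edge","lid","handle"]: print(t,find("wrist",t))
E
```

```text
box 1.4 0 [0.24 0.18 0.19 1.59 0.   1.99]
box 1.4 -50 [0.24 0.16 0.04 1.45 0.   1.99]
box 1.4 -100 [ 0.24  0.16 -0.08  1.33  0.    1.99]
box -1.74 0 [ 0.24  0.18  0.19  1.59  0.   -1.16]
box -1.74 -50 [ 0.24  0.16  0.04  1.45  0.   -1.16]
box -1.74 -100 [ 0.24  0.16 -0.08  1.33  0.   -1.16]
2.85
[[0.99, -0.16, -0.05, 451.4], [-0.17, -0.95, -0.28, 245.52], [0.0, 0.28, -0.96, 522.65], [0.0, 0.0, 0.0, 1.0]] [439.66700679 175.77728507 379.46459364]
lunch_box [(0.71, array([469., 167.,  35.])), (0.69, array([187., 335.,  51.]))]
clip_l_edge [(0.56, array([478., 268.,  40.]))]
clip_r_edge [(0.71, array([463.,  60.,  43.])), (0.6, array([215., 243.,  88.]))]
lid [(0.67, array([ 437., -127.,   12.]))]
handle [(0.55, array([ 440., -128.,   13.]))]
lid 1.87 0 [-0.48  0.07 -0.06  1.44  0.    0.79]
lid 1.87 -50 [-0.48  0.07 -0.19  1.31  0.    0.79]
lid 1.87 -100 [-0.48  0.08 -0.31  1.18  0.    0.79]
lid -1.27 0 [-0.48  0.07 -0.06  1.44  0.   -2.35]
lid -1.27 -50 [-0.48  0.07 -0.19  1.31  0.   -2.35]
lid -1.27 -100 [-0.48  0.08 -0.31  1.18  0.   -2.35]
4.3667
[[0.96, 0.28, 0.08, 383.85], [0.3, -0.92, -0.27, -69.82], [0.0, 0.28, -0.96, 473.43], [0.0, 0.0, 0.0, 1.0]] [ 405.42415558 -137.36648419  330.22329688]
lunch_box [(0.74, array([476.,  57.,  50.])), (0.72, array([ 248., -252.,   26.])), (0.53, array([468.,  54.,  52.]))]
clip_l_edge []
clip_r_edge [(0.78, array([471.,  49.,  53.])), (0.66, array([ 201., -287.,   43.])), (0.16, array([ 436., -134.,   14.]))]
lid [(0.57, array([ 436., -135.,   11.])), (0.52, array([662., -75., 111.]))]
handle [(0.8, array([ 438., -137.,   12.]))]
```

Run:
```python
from h import *
def rect(P): 
    r=cv2.minAreaRect(P.astype(np.float32)); b=cv2.boxPoints(r); return np.round(r[0],1),np.round(r[1],1),round(r[2],1)
def sel(W,c,rad,z0,z1): return (np.hypot(W[...,0]-c[0],W[...,1]-c[1])<rad)&(W[...,2]>z0)&(W[...,2]<z1)
for n in ("box","lid"):
    W=np.load(f"w_{n}.npy"); im=np.load(f"w_im_{n}.npy").astype(int)
    hsv=cv2.cvtColor(im.astype(np.uint8),cv2.COLOR_RGB2HSV)
    pur=(hsv[...,0]>125)&(hsv[...,0]<165)&(hsv[...,1]>70)
    pale=(hsv[...,0]>125)&(hsv[...,0]<165)
    if n=="box":
        m=sel(W,(470,168),105,48,60)&pur; print("rim",m.sum(),rect(W[m][:,:2]),np.median(W[m][:,2]))
        wh=(hsv[...,1]<60)&(hsv[...,2]>120)
        for s in ((480,270),(462,65)):
            m=sel(W,s,45,25,90)&wh; P=W[m]; print("clip",len(P),P.min(0).round(),P.max(0).round(),np.median(P,0).round(), rect(P[:,:2]))
    m=sel(W,(437,-135),115,7,17)&pale; P=W[m]
    if len(P)>500: print(n,"lid plate",len(P),rect(P[:,:2]),np.median(P[:,2]))
    m=sel(W,(437,-135),80,33,48); P=W[m]
    if len(P)>100: print(n,"handle",len(P),rect(P[:,:2]),np.median(P[:,2]))
Wt=np.load("top_W.npy"); 
for nm,W in (("top",Wt),("side",np.load("side_W.npy"))):
    m=(W[...,2]>100)&(W[...,2]<118)&(W[...,0]>560)&(W[...,0]<800)&(abs(W[...,1]+50)<400); P=W[m]; print(nm,"shelf",len(P),rect(P[:,:2]),np.median(P[:,2]))
    m=(W[...,2]>121)&(W[...,2]<150)&(W[...,0]>680)&(W[...,0]<850)&(abs(W[...,1]+50)<400); P=W[m]; print("board",len(P),rect(P[:,:2]),np.median(P[:,2]))
a=cv2.imread("pics/w_box.png"); b=cv2.imread("pics/w_lid.png"); cv2.imwrite("pics/w2.png",cv2.resize(np.vstack([a,b]),(480,600)))
```

```text
rim 1296 (array([472. , 165.9]), array([169.8,  99.3]), 84.9) 54.451365911702055
clip 894 [456. 249.  33.] [506. 283.  63.] [481. 266.  41.] (array([481.7, 266.4]), array([31.2, 50.3]), 85.4)
clip 629 [438.  49.  34.] [488.  77.  63.] [463.  63.  44.] (array([463. ,  63.2]), array([25.5, 48.6]), 84.6)
box lid plate 4211 (array([ 437.7, -141.4]), array([103.8, 175.9]), 23.8) 12.458331141151064
box handle 464 (array([ 437.4, -141.9]), array([14.4, 98.3]), 23.4) 41.94643655206886
lid lid plate 8912 (array([ 437.8, -142.2]), array([103.2, 174.7]), 24.1) 12.282907795647901
lid handle 831 (array([ 438.1, -142. ]), array([14.1, 96.7]), 24.0) 41.89339581954408
top shelf 8313 (array([678.5, -49.6]), array([653.6, 188.8]), 88.5) 110.1148782958719
board 1066 (array([724.1, -49.7]), array([655.8,  97.4]), 88.8) 125.2604916216435
side shelf 4626 (array([677.6, -43.3]), array([659.6, 186.1]), 87.2) 111.26561539433499
board 806 (array([726.6, -47.8]), array([660.9, 102.1]), 88.7) 126.27075209738189
```

View pics/w2.png

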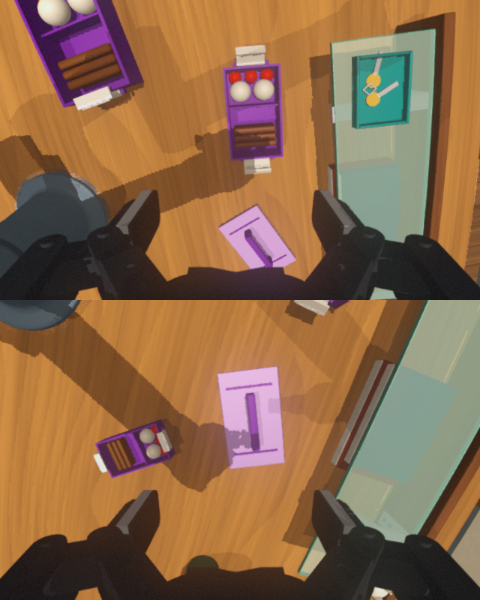

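The upper crop shows the middle box (at (252,113), rim measured 170 x 99 mm) with both clips leaning out. The lower one shows the lid (at (250,415)) with its bar. Both match the description, so I fit the lid next.

```bash
cat >> h.py <<'E'
LID=np.array([437.8,-141.9]); LY=np.radians(24.0); BOX=np.array([472.,166.]); BY=np.radians(-5.15); GZ=19.0
H=np.pi/2
def bp(x,y,z,c=None,yaw=None):
    c=BOX if c is None else c; yaw=BY if yaw is None else yaw
    return [c[0]+x*np.cos(yaw)-y*np.sin(yaw),c[1]+x*np.sin(yaw)+y*np.cos(yaw),z]
E
python3 - <<'E'
from h import *
bot.move_to([*LID,90],down(LY+H)); bot.movel([*LID,GZ],rate=80)
gripper_close(); print("gap",get_finger_gap(),get_tool_pos(),get_time())
bot.movel([*LID,130],rate=120); print("gap",get_finger_gap(),get_finger_force(),get_ft_force())
bot.move_to([*BOX,GZ+48+40],down(BY+H)); bot.movel([*BOX,GZ+48+9],rate=60)
bot.dwell(0.2); print(get_ft_force())
r=bot.movel([*BOX,GZ+48-0.5],rate=15,threshold=5); print(r,get_tool_pos(),get_ft_force(),get_time())
E
```

```text
gap 12.612611861044373 [ 437.98583058 -141.96985964   19.24145375] 7.325
gap 12.515548130843342 58.406497836112976 [ 0.06850096  0.52910719 -1.46671415]
[ 0.63031828 -0.09888392 -1.18786176]
True [471.80155799 165.96079124  67.23232973] [-0.69188306 -0.19053312  3.57665431] 11.025
```

```bash
cat >> h.py <<'E'
def clip(s,th0=1.0,off=3,hw=11,dz=8):
    o=down(BY+H)
    def e(t,extra): return bp(0,s*(89+6*np.cos(t)+31*np.sin(t)+hw+extra),34+31*np.cos(t)-6*np.sin(t)-dz)
    p=e(th0,8); bot.move_to([p[0],p[1],150],o); 
    if get_finger_gap()>3: gripper_close()
    bot.movel(p,rate=120); bot.dwell(.15); f0=np.array(get_ft_force())
    for t in np.linspace(th0,0,9): bot.movel(e(t,off),rate=40); print(round(t,2),(np.array(get_ft_force())-f0).round(1))
    r=bot.movel(e(0,-1.5),rate=12,threshold=2.5)
    tp=get_tool_pos(); c,sn=np.cos(BY),np.sin(BY); d=tp[:2]-BOX
    print("end",r,"box y",-sn*d[0]+c*d[1],"z",tp[2],(np.array(get_ft_force())-f0).round(1),get_time())
    p=e(0,12); bot.movel(p,rate=60); bot.movel([p[0],p[1],150],rate=150)
E
python3 - <<'E'
from h import *
let_go(); bot.movel([*BOX,150],rate=120)
clip(1)
bot.move_to(bp(-30,20,330),down(BY+H)); im,d,W=cloud("wrist"); save("c1",im); np.save("c1_W",W);np.save("c1_im",im); print(get_time())
cv2.imwrite("pics/c1crop.png",cv2.resize(im[40:280,200:480,::-1],None,fx=2,fy=2))
E
```

```text
1.0 [ 0.4 -0.8 -1.1]
0.88 [ 1.7 -0.7 -0.7]
0.75 [ 1.2  0.2 -0.4]
0.62 [1.4 1.4 1.3]
0.5 [1.6 3.8 3.1]
0.38 [0.7 4.6 6.8]
0.25 [-1.1  6.4  9. ]
0.12 [-1.3  5.7 11.5]
0.0 [-2.2  6.  15.1]
end True box y 111.4259396443608 z 60.224401060388494 [-0.6  1.7  5.3] 17.7083
19.6333
```

View pics/c1crop.png

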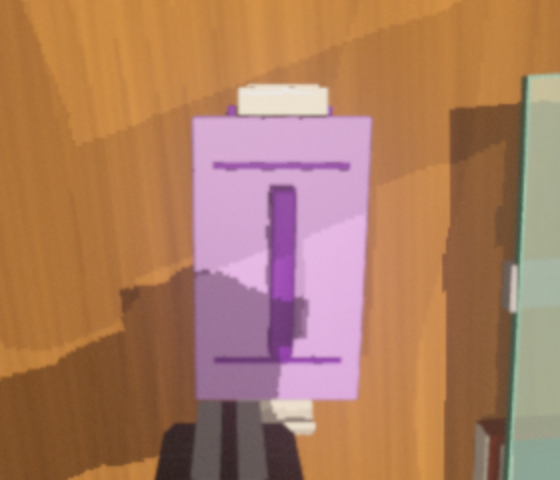

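Run:
```python
from h import *
W=np.load("c1_W.npy"); im=np.load("c1_im.npy"); hsv=cv2.cvtColor(im,cv2.COLOR_RGB2HSV)
pur=(hsv[...,0]>120)&(hsv[...,0]<165)&(hsv[...,1]>30)
d=W[...,:2]-BOX; c,s=np.cos(BY),np.sin(BY); x=d[...,0]*c+d[...,1]*s; y=-d[...,0]*s+d[...,1]*c; z=W[...,2]
m=pur&(abs(x)<70)&(abs(y)<110)&(z>55)&(z<68)
print("lid",cv2.minAreaRect(np.stack([x[m],y[m]],-1).astype(np.float32)))
A=np.stack([x[m],y[m],np.ones(m.sum())],-1); print("plane",np.linalg.lstsq(A,z[m],rcond=None)[0])
m=(abs(x)<40)&(abs(y)<60)&(z>75)&(z<100); print("handle",cv2.minAreaRect(np.stack([x[m],y[m]],-1).astype(np.float32)),np.median(z[m]))
for sg in (1,-1):
    print("clip",sg)
    for x0 in (-20,-12,-4,4,12,20):
        m=(abs(x-x0)<1.2)&(sg*y>78)&(sg*y<130)&(z>25)&~pur; o=np.argsort(sg*y[m])[::2]
        print(x0,[(int(round(sg*a)),int(round(b))) for a,b in zip(y[m][o],z[m][o])][:22])
```

```text
lid ((-0.1340179443359375, 0.2187347412109375), (173.53927612304688, 103.14623260498047), 89.94296264648438)
plane [1.65358258e-03 1.23340172e-03 6.02363073e+01]
handle ((0.15589475631713867, -0.2661247253417969), (14.215831756591797, 96.61563873291016), 0.056899022310972214) 89.85019750382884
clip 1
-20 [(88, 66), (89, 66), (90, 66), (91, 65), (92, 66), (93, 66), (94, 64), (96, 65), (97, 65), (98, 64), (99, 65), (100, 64), (101, 63), (102, 63), (103, 61)]
-12 [(87, 59), (88, 66), (89, 67), (90, 68), (91, 64), (92, 65), (93, 66), (94, 65), (96, 65), (97, 64), (98, 63), (99, 63), (100, 63), (101, 62), (102, 63), (103, 61), (104, 61)]
-4 [(88, 65), (89, 65), (90, 64), (91, 66), (92, 66), (93, 65), (94, 65), (96, 65), (97, 65), (98, 66), (99, 64), (100, 64), (101, 64), (102, 63), (103, 62), (104, 62)]
4 [(88, 65), (89, 67), (90, 66), (91, 68), (91, 67), (92, 67), (93, 66), (93, 64), (95, 63), (96, 65), (97, 65), (98, 65), (98, 64), (99, 64), (100, 63), (101, 64), (101, 63), (102, 63), (103, 62), (104, 62)]
12 [(88, 65), (88, 66), (89, 66), (90, 66), (91, 67), (92, 67), (93, 66), (95, 65), (95, 64), (96, 64), (97, 64), (98, 66), (99, 67), (100, 63), (100, 63), (101, 63), (102, 64), (103, 62), (104, 62), (104, 60)]
20 [(88, 65), (88, 66), (89, 67), (90, 67), (91, 66), (92, 66), (93, 65), (95, 64), (96, 65), (97, 63), (98, 64), (99, 64), (100, 64), (101, 65), (102, 64)]
clip -1
-20 []
-12 []
-4 [(98, 39), (100, 40), (102, 43), (104, 42), (104, 44), (106, 45), (107, 45), (108, 46), (109, 47)]
4 [(98, 39), (100, 40), (102, 43), (103, 44), (104, 44), (105, 43), (107, 46), (107, 47), (108, 45)]
12 [(98, 40), (100, 41), (103, 41), (104, 43), (104, 47), (105, 59), (105, 45), (106, 60), (106, 46), (107, 60), (109, 47), (109, 47)]
20 [(97, 41), (99, 40), (100, 41), (102, 44), (103, 43), (105, 59), (105, 44), (106, 45), (106, 58), (107, 45), (107, 60), (108, 47), (109, 60), (109, 58), (113, 54), (117, 50)]
```

Lid seated level with the box unmoved. Clip l is only at about 0.3 rad: the finger tips taper, so the edge rode on the chamfer and pushed the tool up. I'll go deeper (18 mm below the edge) and repeat.

Run:
```python
from h import *
clip(1,th0=0.5,dz=18)
```

```text
0.5 [-0.4  0.1 -0. ]
0.44 [0.5 0.2 1. ]
0.38 [-0.1 -0.1  0. ]
0.31 [-0.1  0.3  0.3]
0.25 [ 0.6 -0.5 -0.6]
0.19 [-1.  -0.1  0.2]
0.12 [ 0.3 -0.2  1.7]
0.06 [0.8 0.2 0.1]
0.0 [ 0.5  0.1 -0.3]
end True box y 108.59923934018785 z 46.75305592297685 [0.1 1.4 0.8] 24.2167
```

```bash
sed -i 's/e(0,-1.5),rate=12,threshold=2.5/e(0,-1),rate=12,threshold=4/' h.py
cat >> h.py <<'E'
def look(n):
    im,d,W=cloud("wrist"); save(n,im); np.save(n+"_W",W)
    hsv=cv2.cvtColor(im,cv2.COLOR_RGB2HSV); pur=(hsv[...,0]>120)&(hsv[...,0]<165)&(hsv[...,1]>30)
    d=W[...,:2]-BOX; c,s=np.cos(BY),np.sin(BY); x=d[...,0]*c+d[...,1]*s; y=-d[...,0]*s+d[...,1]*c; z=W[...,2]
    m=pur&(abs(x)<70)&(abs(y)<110)&(z>55)&(z<68); print("lid",cv2.minAreaRect(np.stack([x[m],y[m]],-1).astype(np.float32)))
    for sg in (1,-1):
      for x0 in (-10,10):
        m=(abs(x-x0)<3)&(sg*y>70)&(sg*y<125)&(z>50)&~pur; Y=sg*y[m]; Z=z[m]
        print("clip",sg,x0,[(k,round(float(np.median(Z[abs(Y-k)<1])),1)) for k in range(74,120,2) if (abs(Y-k)<1).any()])
E
python3 - <<'E'
from h import *
clip(-1,th0=0.95,dz=18)
bot.move_to(bp(-30,-20,330),down(BY-H)); look("c2")
E
```

```text
0.95 [ 0.3 -0.5 -0.1]
0.83 [-0.5 -0.5  1. ]
0.71 [-1.  -1.3  0.1]
0.59 [-1.7 -3.5  2.1]
0.48 [-2.6 -5.4  4. ]
0.36 [-0.7 -1.6  0.8]
0.24 [-0.9 -0.2 -0.1]
0.12 [ 0.1  0.6 -0.9]
0.0 [-0.5 -0.3  0.9]
end True box y -107.16889701537923 z 46.68714900872793 [-0.8 -1.2  0.7] 30.25
lid ((0.04833221435546875, -0.60418701171875), (174.4040985107422, 103.75579071044922), 89.82202911376953)
clip 1 -10 [(80, 64.7), (82, 65.0), (84, 65.8), (86, 64.9), (88, 65.6), (90, 65.5), (92, 65.6), (94, 65.1), (96, 62.9)]
clip 1 10 [(80, 65.6), (82, 64.7), (84, 65.6), (86, 64.8), (88, 65.6), (90, 64.7), (92, 65.3), (94, 64.9), (96, 63.8)]
clip -1 -10 [(80, 65.4), (82, 65.8), (84, 65.5), (86, 65.5), (88, 65.7), (90, 65.4), (92, 65.6), (94, 65.5), (96, 64.9)]
clip -1 10 [(80, 65.3), (82, 65.7), (84, 65.7), (86, 65.8), (88, 65.4), (90, 65.6), (92, 66.2), (94, 65.8), (96, 64.4)]
```

Both clips now lie closed: their hooks span 80–96 mm and are flat at 65 mm. I'll nudge clip l once more to be sure, and fit the shelf from the clouds I already have.

Run:
```python
from h import *
clip(1,th0=0.08,off=2,dz=18)
for n in ("w_lid","w_box","c1_W","c2_W","top_W","side_W"):
    W=np.load(n+".npy"); x,y,z=W[...,0],W[...,1],W[...,2]
    for y0 in (100,0,-100,-180):
        g=(abs(z-110)<4)&(abs(y-y0)<6)&(x>540)&(x<760); b=(abs(z-125)<4)&(abs(y-y0)<6)&(x>700)&(x<820)
        if g.sum()>15: print(n,y0,"front",np.percentile(x[g],[0.5,5,95]).round(1),"z",np.median(z[g]).round(1),"board",np.percentile(x[b],[3,97]).round(1) if b.sum()>8 else "-")
    for nm,sel in (("tray",(z>122)&(z<135)&(y>90)&(y<300)&(x<740)&(x>570)),("cat",(z>113)&(z<220)&(y<-180)&(y>-380)&(x<740)&(x>570))):
        if sel.sum()>40: print(n,nm,np.percentile(y[sel],[2,98]).round())
```

```text
0.08 [ 0.5 -0.   0.4]
0.07 [0.3 0.6 0. ]
0.06 [0.  0.  0.6]
0.05 [-0.1 -0.2 -0.8]
0.04 [ 0.6  0.2 -0.4]
0.03 [0.2 1.  0.2]
0.02 [ 1.   1.3 -0.2]
0.01 [-0.6  3.7 -0.6]
0.0 [-0.4  5.1 -2.4]
end False box y 104.68444837981147 z 46.94603193878016 [ 0.9  2.8 -2.6] 40.6417
w_lid 100 front [603.5 612.9 671.3] z 110.7 board -
w_lid 0 front [593.1 597.1 724.8] z 110.8 board -
w_lid -100 front [590.7 595.7 747.9] z 110.9 board [753.3 771.1]
w_lid -180 front [588.8 594.2 746.3] z 111.0 board [751.4 768.6]
w_lid cat [-300. -218.]
w_box 100 front [596.1 602.9 752.6] z 111.0 board [758.  775.3]
w_box 0 front [593.7 603.8 750.2] z 111.0 board [756.4 773.1]
w_box -100 front [679.  684.2 754.3] z 111.0 board [753.7 770.5]
w_box tray [127. 236.]
c1_W 100 front [595.2 601.9 752.7] z 111.0 board [758.4 775.1]
c1_W 0 front [593.5 599.5 749.9] z 111.1 board [755.8 772.7]
c1_W -100 front [722.2 727.1 754.6] z 111.4 board [753.6 769.4]
c1_W tray [127. 236.]
c2_W 100 front [595.8 601.8 751.5] z 110.8 board [758.2 768.6]
c2_W 0 front [593.2 598.8 740. ] z 110.9 board -
c2_W tray [125. 235.]
top_W 100 front [592.  598.1 746.7] z 110.0 board [756.9 773.9]
top_W 0 front [593.7 602.5 751.7] z 110.0 board [755.1 771.5]
top_W -100 front [591.1 600.  747.3] z 109.7 board [752.6 769.7]
top_W -180 front [587.1 592.6 745.1] z 110.5 board [750.7 767.3]
top_W tray [126. 233.]
top_W cat [-352. -185.]
side_W 100 front [598.  604.1 751.9] z 110.4 board [759.4 777.8]
side_W 0 front [596.3 601.9 745.6] z 110.4 board [758.1 775.1]
side_W -100 front [602.3 608.8 747.3] z 110.6 board [754.7 771.5]
side_W -180 front [592.8 600.1 747.9] z 110.1 board [753.7 773.6]
side_W tray [129. 238.]
side_W cat [-344. -186.]
```

Run:
```python
from h import *
S=[671.,-48.]; SY=-0.025; print(kinematics.solve_ik([*S,235],down(SY+H)),kinematics.solve_ik([*S,177],down(SY+H)))
B=bp(0,-1.5,0)[:2]
bot.move_to([*B,150],down(BY+H)); let_go(); bot.movel([*B,67.5],rate=90); gripper_close(); print("gap",get_finger_gap(),get_time())
bot.movel([*B,90],rate=40); bot.movel([*B,235],rate=120); print("gap",get_finger_gap(),get_ft_force(),get_moment(),get_time())
im,_=get_image("side"); save("lift",im); a=im[180:330,240:400,::-1]; cv2.imwrite("pics/liftc.png",cv2.resize(a,None,fx=4,fy=4))
```

```text
[-1.65649148e-01  5.96260860e-01  4.39927472e-01  1.41446294e+00
  4.44089210e-16  1.43014718e+00] [-1.65649148e-01  6.01841669e-01  3.00704108e-01  1.26965877e+00
  4.44089210e-16  1.43014718e+00]
gap 12.598639745965416 44.8917
gap 12.609439915801733 [-0.30598424 -0.47686215 -8.70135955] [0.05152731 0.02940455 0.01006416] 46.9667
```

View pics/liftc.png

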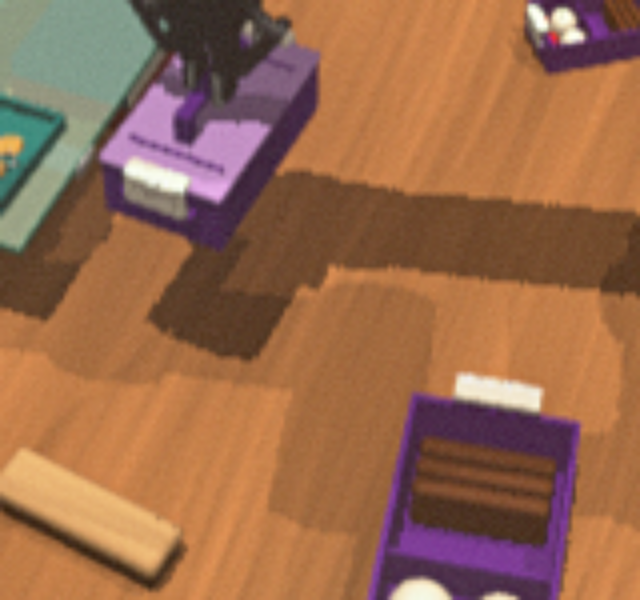

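The box hangs level by its handle, lid on; clip l at (155,188) is shut over the lid. Next I carry it to the shelf.

Run:
```python
from h import *
S=[671.,-48.]; SY=-0.025; o=down(SY+H)
bot.movel([*S,235],o,rate=130); bot.movel([*S,187],rate=60); bot.dwell(.2); print(get_time(),get_ft_force())
r=bot.movel([*S,178.0],rate=14,threshold=4.5); print(r,get_tool_pos(),get_ft_force())
if r:
    r2=bot.movel([*S,177.8],rate=8,threshold=6) if get_tool_pos()[2]<181 else None; print(r2,get_tool_pos(),get_ft_force(),get_time())
```

```text
50.5583 [-0.14709434 -1.51263138 -9.03859852]
True [670.3274927  -47.85237316 177.87033843] [-0.15613535  0.69307944 -0.65497802]
False [670.5280906  -47.88484945 177.81517865] [-4.30624278  0.33867496  4.67526503] 51.725
```

Run:
```python
import h; from h import *
h.BOX=np.array([671.,-48.]); h.BY=-0.025
let_go(); bot.movel([671,-48,260],rate=120); 
bot.move_to([560,-30,380],down(-0.025+H)); 
def f(n):
    im,d,W=cloud(n); save("f_"+n,im); z=W[...,2]; x,y=W[...,0],W[...,1]
    hsv=cv2.cvtColor(im,cv2.COLOR_RGB2HSV); pur=(hsv[...,0]>120)&(hsv[...,0]<165)&(hsv[...,1]>30)
    m=pur&(z>164)&(z<178)&(abs(x-671)<90)&(abs(y+48)<130); print(n,cv2.minAreaRect(np.stack([x[m],y[m]],-1).astype(np.float32)),np.median(z[m]))
    A=np.stack([x[m],y[m],np.ones(m.sum())],-1); print("tilt",np.linalg.lstsq(A,z[m],rcond=None)[0][:2].round(4))
    return im
im=f("wrist"); t=f("top"); print(get_time())
cv2.imwrite("pics/fin.png",np.vstack([cv2.resize(im,(480,300)),cv2.resize(t[80:230,200:440],(480,300))])[...,::-1])
```

```text
wrist ((670.21728515625, -50.96748352050781), (175.12197875976562, 104.96894073486328), 88.4245376586914) 170.3093025321802
tilt [ 0.0015 -0.0003]
top ((666.7008666992188, -110.47215270996094), (60.370948791503906, 108.89097595214844), 84.59899139404297) 169.63506386790414
tilt [-0.0037  0.0047]
54.0583
```

View pics/fin.png

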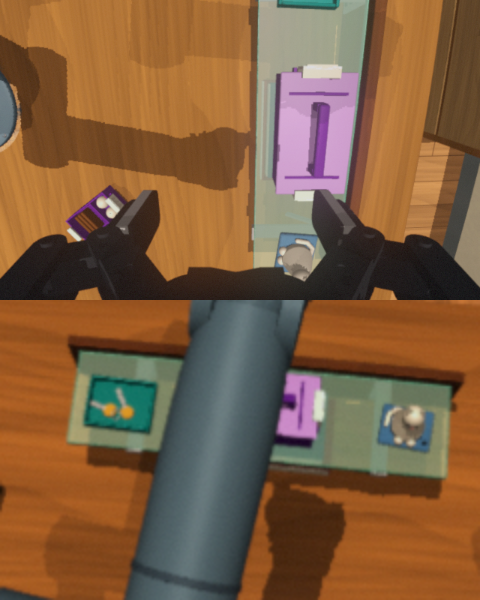

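The box sits level on the glass between the tray and the cat. I check the clip hooks once more, then hand in.

Run:
```python
import h; from h import *
h.BOX=np.array([670.2,-51.]); h.BY=-0.0275
im,d,W=cloud("wrist"); dd=W[...,:2]-h.BOX; c,s=np.cos(h.BY),np.sin(h.BY); x=dd[...,0]*c+dd[...,1]*s; y=-dd[...,0]*s+dd[...,1]*c; z=W[...,2]
hsv=cv2.cvtColor(im,cv2.COLOR_RGB2HSV); wh=(hsv[...,1]<60)&(hsv[...,2]>100)
for sg in (1,-1):
    m=wh&(abs(x)<22)&(sg*y>70)&(sg*y<125)&(z>150)&(z<185); Y=sg*y[m]; Z=z[m]
    print(sg,[(k,round(float(np.median(Z[abs(Y-k)<1])),1)) for k in range(74,120,2) if (abs(Y-k)<1).any()])
```

```text
1 [(74, 170.2), (76, 170.2), (78, 170.3), (80, 170.4), (82, 175.8), (84, 175.7), (86, 175.5), (88, 175.9), (90, 175.8), (92, 175.7), (94, 175.8), (96, 175.1), (98, 174.6)]
-1 [(74, 170.4), (76, 170.5), (78, 170.2), (80, 174.8), (82, 176.0), (84, 175.5), (86, 175.8), (88, 175.9), (90, 175.8), (92, 175.8), (94, 175.8), (96, 175.0)]
```

```bash
python3 -c "
from workcell import *
print(ticket.hand_in(),get_time())"
```

```text
the job is handed in; nothing more can be done
the job is handed in; nothing more can be done
```

The middle-sized lunch box has its lid on with both clips folded over it, and stands level, lengthwise and wholly on the glass, between the key tray and the cat. I moved nothing else, and the last reading before handing in was about 54 s of the 69 s allowed.

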